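# Get the boxed-in jar onto the balance

### The job

The squat jar in the white ingredient tray is boxed in by three tall containers: stand all three of them in the empty steel side tray, then set the jar in the middle of the balance pan. Finally put each container back in the white tray on the very spot where it stood at the start. Keep the jar and containers upright throughout, and do not shift the two paper cups or the clear beaker.

Things in the scene. Friction and masses are not known exactly. Their poses are not given: they have to be found in the camera images.
- jar_mid (a point): Squat amber glass jar with a full-width black lid, upright, 50 mm diameter, 46 mm high. Point: its centre, half-way up (23 mm above its underside). z axis up. At the start it stands at the back of the white tray with the three tall containers about 57 mm from it (centre to centre): one on the robot's side of it, one on its left and one on its right, too close for fingers to get in beside the jar.
- round_can_mid (a point): Round white plastic container with a full-width screw lid, upright, 53 mm diameter (lid 54 mm), 135 mm high, straight-sided. Point: its centre, half-way up (67.5 mm above its underside). z axis up. Which of the three spots round the jar it stands on differs from start to start.
- square_can_mid (a point): Square grey plastic container with a square white lid, upright, 46 x 46 mm, 125 mm high, straight-sided. Point: its centre, half-way up (62.5 mm above its underside). z axis up, x and y axes square to its sides. Which of the three spots it stands on differs.
- flask_mid (a point): Slim round aluminium bottle with a small grey cap, upright, 44 mm diameter and straight-sided up to 108 mm, cap 26 mm diameter, 130 mm high in all. Point: its centre, half-way up (65 mm above its underside). z axis up. Which of the three spots it stands on differs.
- tray: White ingredient tray, fixed, 180 mm (its x) by 210 mm (its y), open on top, floor 4 mm thick, walls 4 mm thick and 16 mm high. Origin: centre of its underside, on the table. Its +x axis points roughly away from the robot.
- side_tray: Empty steel side tray, fixed, to the left or right of the white tray, 270 mm (its x, pointing roughly away from the robot) by 130 mm (its y), open on top, floor 4 mm thick, walls 4 mm thick and 16 mm high. Origin: centre of its underside, on the table. There is room for the three containers in a row along its x.
- pan (a point): Round steel pan of the grey bench balance, fixed, 124 mm diameter, on the side opposite the side tray. Point: centre of the pan's top face, 61 mm above the table; its x axis points roughly away from the robot. The balance housing (235 x 170 mm) is 46 mm high, its display panel 53 mm.
- cup_a: White paper cup, empty, upright, 72 mm diameter at the rim, 83 mm high, loose; to be left alone. Origin: centre of its underside. It stands on the robot's side of the trays, to the left.
- cup_b: A second white paper cup of the same size, to be left alone, on the robot's side of the trays, to the right. Origin: centre of its underside.
- beaker: Clear plastic beaker, empty, upright, 72 mm diameter at the rim, 85 mm high, loose; to be left alone. Origin: centre of its underside. It stands beyond the white tray.

How it is judged (in metres and radians):
On the way, in this order (a step that is already met when the one before it is completed fails the run):
1. all three tall containers stand upright in the side tray (x of round_can_mid in the frame of side_tray between -0.118 and 0.118 m and y of round_can_mid in the frame of side_tray between -0.05 and 0.05 m and height (world z) of round_can_mid below 0.0815 m and linear speed of each of round_can, square_can, flask below 0.03 m/s and angle between each of round_can_mid, square_can_mid, flask_mid's own z axis and vertical below 0.12 rad and x of square_can_mid in the frame of side_tray between -0.118 and 0.118 m and y of square_can_mid in the frame of side_tray between -0.05 and 0.05 m and height (world z) of square_can_mid below 0.0765 m and x of flask_mid in the frame of side_tray between -0.118 and 0.118 m and y of flask_mid in the frame of side_tray between -0.05 and 0.05 m and height (world z) of flask_mid below 0.079 m), for 0.2 s.
2. the jar stands in the middle of the balance pan, let go (horizontal distance between jar_mid and pan below 0.02 m and z of jar_mid in the frame of pan between 0.018 and 0.03 m and angle between jar_mid's own z axis and vertical below 0.12 rad and linear speed of jar below 0.03 m/s and contact force between the fingers and jar below 0.1 N), for 0.2 s.
At the end, for the whole second after the job is handed in: The jar stands upright on the balance pan, its centre within 20 mm of the pan's centre, and each of the three tall containers stands upright in the white tray within 15 mm of where it stood at the start, all at rest (horizontal distance between jar_mid and pan below 0.02 m and z of jar_mid in the frame of pan between 0.018 and 0.03 m and angle between each of jar_mid, round_can_mid, square_can_mid, flask_mid's own z axis and vertical below 0.12 rad and linear speed of each of jar, round_can, square_can, flask below 0.03 m/s and distance of each of round_can_mid, square_can_mid, flask_mid from where it was at the start of the episode below 0.015 m); the robot touches nothing.
It fails at once if a container or the jar is tipped by more than 0.6 rad (angle between any of round_can_mid, square_can_mid, flask_mid, jar_mid's own z axis and vertical above 0.6 rad).
It fails at once if a paper cup or the beaker is shifted by more than 30 mm or tipped over (distance of any of cup_a, cup_b, beaker from where it was at the start of the episode above 0.03 m or angle between any of cup_a, cup_b, beaker's own z axis and vertical above 0.5 rad).
It also fails if it takes over 134 s, if anything falls off the work surface, if the arm or the gripper's body presses on something with over 40 N, if the wrist force passes 120 N, or if a joint passes its speed limit or range.

### The arm

A 6-joint arm with a two-finger parallel gripper is mounted at the origin on the work surface. World frame = base frame: x ahead of the robot, y to its left, z up, the work surface at z = 0. Lengths are in mm, angles in degrees, forces in N, time in s.
With the tool pointing down it reaches from about 300 to 850 mm from the base axis. Payload 4.2 kg.
Tool frame: the origin (TCP) lies on the centre line of the jaws, within the pads' length; the fingertips stand 14 mm ahead of it and the grasp point (between the pads) lies 5 mm behind it; z points along the fingers, y is the direction in which the jaws open and shut (so a half turn about z gives the same grasp; the last joint's range is limited). The gripper opens to 91 mm and grips with 3 to 60 N. Pads are 32 mm wide; open, the fingers measure 118 mm over their backs; the gripper's body (76 mm by 178 mm) begins 60 mm behind the grasp point.
Start: joints at [62.968, 18.312, 89.639, -0, 72.044, -1.146], TCP at [251.041, 517.32, 227.976] pointing down, gripper open.
Joint ranges: [-177.97, 177.97], [-48.28, 115.42], [12.27, 149.76], [-77.06, 257.06], [2.81, 150.46], [-146.56, 146.56]. Speed limits (degrees/s): [147.25, 147.25, 180, 180, 180, 180].

### API

Orientations are given as [roll, pitch, yaw] about the fixed x, y, z axes, in that order (R = Rz(yaw) Ry(pitch) Rx(roll)).
In Python, from workcell import env gives the robot as it stands.
- The arm moves only by the tool play_rows, never from a script. Its argument "increments" is a list of rows, each a list of 5 numbers: the shift along the world's x, y, z in mm, then the turn about the world's z in degrees, then the closure, from 0 (fully open) to 1 (shut). In form: [[x, y, z, yaw, fingers], ...]. A call has 1 to 20 rows; each row shifts and turns the commanded pose from where the row before left it; what a row does not reach is not made up. A row lasts 1/8 s, in which the tool goes at most 62.5 mm and 10.7 degrees, less where a joint would pass 70% of its speed; a pose out of reach is approached as far as the arm can. A call is refused whole if a number of a shift passes 62.5 or a number of a turn 10.7, either way. A call with a gripper value outside its range is refused whole. The fingers move at their own pace and stop on an object; "newtons" is the grip in N (left out, the last holds). Time passes only in rows, so rows that do not move let the fingers close. It gives the time, the measured TCP pose, the force and the opening at its end, in the units of the state.
- env.state(): the state, without advancing time (a new reading comes with each control period).
- env.grab_frame(name): name is "side" or "top"; returns the picture (480x640x3 uint8, red, green, blue); there is no depth.
- env.calibration(name): a dict with "fx", "fy", "cx", "cy" (pixels), "R" (3x3) and "t" (3): a world point X has camera coordinates R X + t. Camera axes: x right, y down, z forward; pixel columns grow to the right and rows downward; lengths in mm; the calibration is good to about 2 mm. A picture is of the moment at which its call begins. calibration takes no time and is no camera call.
- env.job_done(): hands the job in, once; it reports no verdict.
The state is a dict: "time_s": time; "qpos": joint angles; "qvel": joint speeds; "effort": joint torques, N m; "ee_pos": TCP position; "ee_rot": TCP orientation; "force": force on the tool from outside, world axes, zero at the start; "torque": the same for the moment, N m; "gripper_width": finger opening in mm.
Only numpy, scipy, OpenCV 4.12 (cv2) and the standard library are available. Lean on these libraries where they do the work, as an engineer would, in place of code of your own. Each camera call takes 0.05 s, during which the arm holds its last target.

## Working session

There is one attempt and no reset: what is moved stays moved. The work goes in short steps, Python scripts to look and compute and a tool call to move; the robot and the scene stay as the last step left them, time stands still between calls to the robot, and variables do not carry over. Pictures are saved under pics/ and viewed, and the job is handed in when it is done.

Besides the shell and the picture viewer there is one more tool, called after "Request:" in YAML: its name, and indented under it one key for each argument. play_rows: Moves the arm, as the interface text tells. Its arguments: {"type":"object","properties":{"increments":{"type":"array"},"newtons":{"type":"number"}},"required":["increments"]}

```bash
ls; mkdir -p pics
python3 - <<'E'
from workcell import env
import cv2
print(env.state())
for n in("top","side"):
    print(n,env.calibration(n))
    cv2.imwrite(f"pics/{n}0.png",env.grab_frame(n)[:,:,::-1])
E
```

```text
pics
{'time_s': 0.0, 'qpos': array([ 6.29694544e+01,  1.83526405e+01,  8.97067292e+01,  8.90882645e-04,
        7.20446403e+01, -1.14706334e+00]), 'qvel': array([ 0.04308321,  0.12941968, -0.02240699, -0.0152848 ,  0.02861411,
       -0.0217437 ]), 'effort': array([ 1.66854628e-03, -4.12458086e+01, -2.31974638e+01,  7.28187687e-02,
        4.52634471e-02, -1.35810883e-04]), 'ee_pos': array([250.79589353, 516.8815433 , 227.10806214]), 'ee_rot': array([-1.79896028e+02, -2.92896727e-03,  1.54116240e+02]), 'force': array([-0.47430138, -0.75427275,  0.3758255 ]), 'torque': array([-0.0075067 , -0.04739526, -0.04781288]), 'gripper_width': 91.01288992860164}
top {'fx': 472.15935179673755, 'fy': 472.15935179673755, 'cx': 322.62155997316864, 'cy': 240.33168865443818, 'R': array([[-0.01748897, -0.99983533, -0.00484225],
       [-0.9953253 ,  0.01786974, -0.09491167],
       [ 0.09498257,  0.0031597 , -0.99547392]]), 't': array([ 26.96092428, 570.55229585, 819.19621552])}
side {'fx': 546.2021958740213, 'fy': 546.2021958740213, 'cx': 327.1399895336271, 'cy': 234.81610400431674, 'R': array([[ 0.77551649, -0.63114618,  0.01512204],
       [-0.39245303, -0.5007097 , -0.77153769],
       [ 0.49452482,  0.59240551, -0.63600386]]), 't': array([-423.26989142,  271.24256539,  705.84677773])}
```

View pics/top0.png

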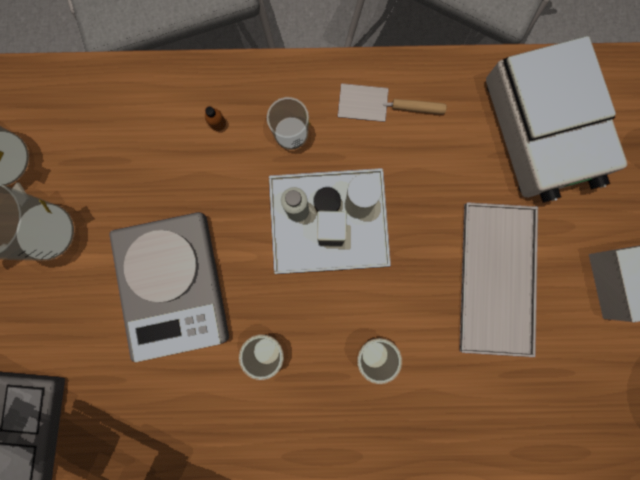

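View pics/side0.png

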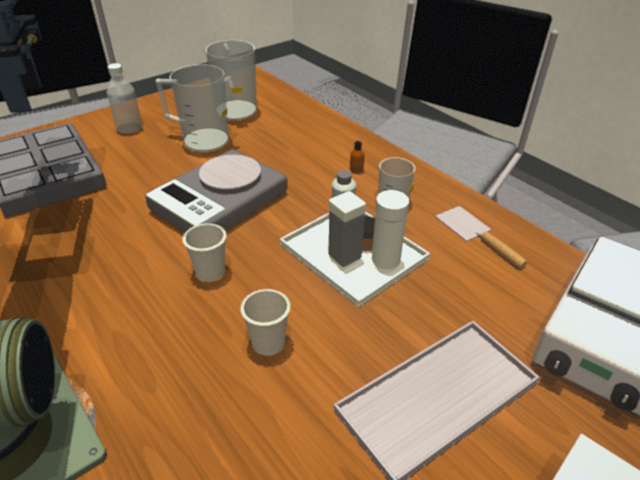

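```bash
cat > h.py <<'E'
import numpy as np, cv2
from workcell import env
C={n:env.calibration(n) for n in("top","side")}
def proj(n,X):
    c=C[n]; p=np.array(c["R"])@np.array(X,float)+c["t"]; return np.array([c["fx"]*p[0]/p[2]+c["cx"],c["fy"]*p[1]/p[2]+c["cy"]])
def ray(n,uv,z):
    c=C[n]; R=np.array(c["R"]); o=-R.T@c["t"]; d=R.T@np.array([(uv[0]-c["cx"])/c["fx"],(uv[1]-c["cy"])/c["fy"],1.0])
    return o+d*(z-o[2])/d[2]
E
python3 - <<'E'
from h import *
for n in C: print(n,-np.array(C[n]["R"]).T@C[n]["t"], proj(n,[0,0,0]),proj(n,[251,517,228]))
a=cv2.imread("pics/top0.png"); cv2.imwrite("pics/t0z.png",cv2.resize(a[160:280,260:400],None,fx=5.6,fy=4.99 and 5,interpolation=cv2.INTER_CUBIC))
a=cv2.imread("pics/side0.png"); cv2.imwrite("pics/s0z.png",cv2.resize(a[160:310,270:440],None,fx=4,fy=4,interpolation=cv2.INTER_CUBIC))
E
```

```text
top [490.54728982  14.17244508 869.77109144] [338.16100253 569.18037847] [-56.08877837 476.0087388 ]
side [  85.64399529 -549.47891356  664.59584223] [-3.97021947e-01  4.44710502e+02] [23.26307306 90.42365149]
```

View pics/t0z.png

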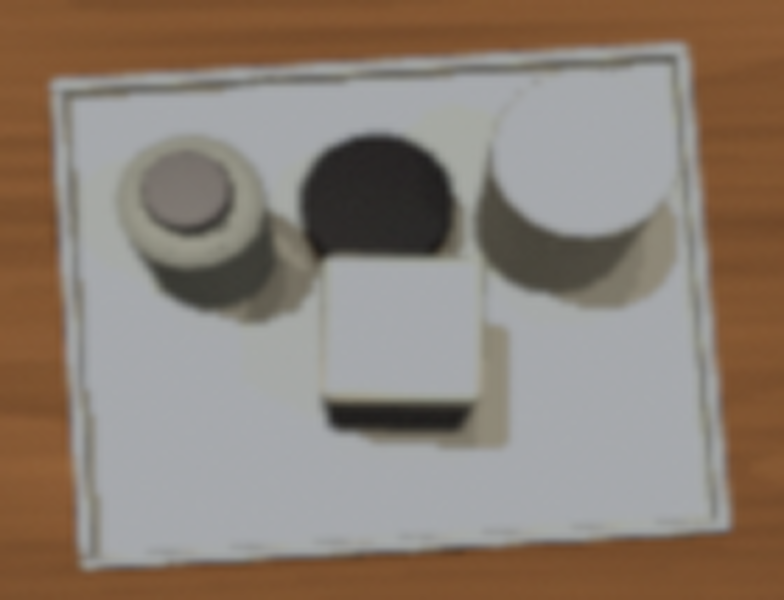

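View pics/s0z.png

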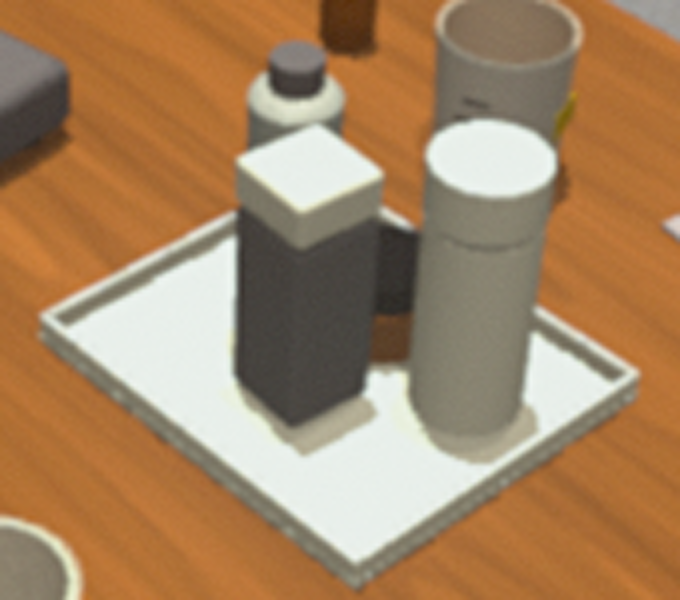

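Run:
```python
from h import *
def zt(x,y): return ((x+.5)/5.6-.5+260,(y+.5)/5-.5+160)
def zs(x,y): return ((x+.5)/4-.5+270,(y+.5)/4-.5+160)
r=lambda v:np.round(v,1)
print("flask cap top",r(ray("top",zt(186,190),134)),"side cap",r(ray("side",zs(297,57),134)))
print("sq top",r(ray("top",zt(402,329),129)),"side",r(ray("side",zs(310,168),129)))
for p in[(322,256),(483,258),(475,402),(322,398)]: print(" ",r(ray("top",zt(*p),129)))
for p in[(237,164),(318,125),(383,175),(303,217)]: print(" s",r(ray("side",zs(*p),129)))
print("round top",r(ray("top",zt(587,149),139)),"side",r(ray("side",zs(490,158),139)))
print("jar top",r(ray("top",zt(377,203),50)))
a=cv2.imread("pics/top0.png")
hsv=cv2.cvtColor(a,cv2.COLOR_BGR2HSV)
# white tray by low saturation
m=cv2.inRange(hsv,(0,0,60),(180,70,255))
n,l,s,c=cv2.connectedComponentsWithStats(m)
for i in range(1,n):
    if s[i,4]>1500:
        cnt=cv2.findContours((l==i).astype(np.uint8),cv2.RETR_EXTERNAL,cv2.CHAIN_APPROX_NONE)[0][0]
        rr=cv2.minAreaRect(cnt); box=cv2.boxPoints(rr)
        print(i,s[i],r(rr[0]),r(rr[1]),r(rr[2]))
        for z in(16,):
            P=np.array([ray("top",b,z) for b in box]); print(r(P[:,:2]).tolist(), r(P.mean(0)))
```

```text
flask cap top [629.4  62.4 134. ] side cap [628.4  57.9 134. ]
sq top [584.7   2.3 129. ] side [583.2  -3.7 129. ]
  [608.4  24.5 129. ]
  [606.9 -21.1 129. ]
  [561.1 -17.8 129. ]
  [563.2  25.2 129. ]
 s [561.   17.2 129. ]
 s [606.3  17.8 129. ]
 s [603.9 -26.1 129. ]
 s [559.  -27.5 129. ]
round top [639.4 -50.5 139. ] side [637.  -54.3 139. ]
jar top [639.5   8.   50. ]
1 [    0     0   388    53 15703] [193.5  26. ] [ 52. 387.] 90.0
[[1045.5, 626.8], [1030.3, -114.0], [926.8, -110.8], [941.4, 621.8]] [986. 256.  16.]
2 [  432     0   208   138 14417] [535.5  68.5] [137. 207.] 90.0
[[1028.5, -199.7], [1020.5, -593.0], [753.4, -571.4], [760.7, -189.1]] [ 890.8 -388.3   16. ]
17 [ 487   60  140  137 7448] [554.5 116.5] [140.2 109.2] 72.3
[[895.1, -286.7], [956.5, -486.2], [697.9, -546.4], [639.6, -352.0]] [ 797.3 -417.8   16. ]
18 [ 338   84   55   37 1601] [365.5 102.4] [53.  33.5] 5.7
[[803.3, -14.8], [867.6, -22.4], [855.5, -120.9], [791.3, -112.7]] [829.4 -67.7  16. ]
20 [   0  128   73  132 4533] [ 36.  193.5] [131.  72.] 90.0
[[793.2, 614.8], [790.6, 480.2], [546.2, 472.1], 
[... 241 characters left out ...]
74.8 151.5] 1.7
[[365.2, -222.5], [636.7, -242.9], [630.1, -379.1], [359.1, -354.6]] [ 497.8 -299.8   16. ]
26 [  110   213   116   149 12134] [166.6 287. ] [135.3  96.9] 79.4
[[599.1, 410.9], [628.9, 237.1], [388.7, 191.0], [360.3, 360.3]] [494.2 299.8  16. ]
27 [ 590  246   50   76 3051] [614.5 283.5] [75. 49.] 90.0
[[553.0, -466.7], [551.4, -555.0], [417.5, -544.2], [419.0, -457.1]] [ 485.3 -505.7   16. ]
28 [ 239  335   44   45 1537] [260.8 356.8] [43.1 43.8] 45.0
[[366.8, 185.0], [420.3, 129.7], [365.9, 75.7], [313.1, 131.1]] [366.5 130.4  16. ]
29 [ 358  339   43   45 1537] [379. 361.] [44. 42.] 90.0
[[394.4, -43.0], [393.2, -117.7], [316.8, -115.2], [318.0, -41.1]] [355.6 -79.3  16. ]
```

Run:
```python
from h import *
r=lambda v:np.round(v,1)
for n,c0,box in(("top",(160,266),(105,205,215,330)),("side",(230,172),(180,140,290,210))):
    a=cv2.imread(f"pics/{n}0.png"); hsv=cv2.cvtColor(a,cv2.COLOR_BGR2HSV).astype(int)
    print(n,a[c0[1],c0[0]],a[c0[1],c0[0]-45])
    m=np.zeros(a.shape[:2],np.uint8); x0,y0,x1,y1=box
    b=a.astype(int); m[y0:y1,x0:x1]=((b.min(2)>110)&(b[:,:,2]-b[:,:,0]>4)&(b[:,:,2]-b[:,:,0]<60))[y0:y1,x0:x1]
    m=cv2.morphologyEx(m,cv2.MORPH_OPEN,np.ones((3,3)))
    k,l,s,c=cv2.connectedComponentsWithStats(m); i=l[c0[1],c0[0]]
    cnt=max(cv2.findContours((l==i).astype(np.uint8),cv2.RETR_EXTERNAL,cv2.CHAIN_APPROX_NONE)[0],key=len)
    e=cv2.fitEllipse(cnt); print(i,s[i],e, r(ray(n,e[0],61)))
a=cv2.imread("pics/side0.png"); 
for n,X in (("side",[[365,-222,16],[637,-243,16],[630,-379,16],[359,-355,16]]),("side",[[694,117,16],[705,-98,16],[523,-105,16],[513,106,16]])):
    print([r(proj(n,x)).tolist() for x in X])
    cv2.polylines(a,[np.array([proj(n,x) for x in X]).round().astype(int)],True,(0,0,255),1)
for n,X in(("b",[629,60,134]),("b",[584,-.7,129]),("b",[638,-52.5,139])): cv2.circle(a,tuple(int(v) for v in proj("side",X).round()),2,(0,0,255),-1)
cv2.imwrite("pics/s0o.png",a)
```

```text
top [149 156 165] [77 85 97]
1 [ 123  229   73   74 4162] ((158.75440979003906, 265.4177551269531), (70.54536437988281, 73.28985595703125), 35.85757827758789) [529.6 298.5  61. ]
side [190 200 215] [ 69 113 169]
2 [ 180  151  103   59 3004] ((230.1605224609375, 179.09754943847656), (50.919349670410156, 88.75843048095703), 85.61814880371094) [513.4 264.9  61. ]
[[327.3, 401.2], [468.5, 317.1], [539.8, 375.4], [392.6, 478.5]]
[[347.5, 199.3], [429.9, 252.1], [357.0, 299.9], [277.4, 237.2]]
```

View pics/s0o.png

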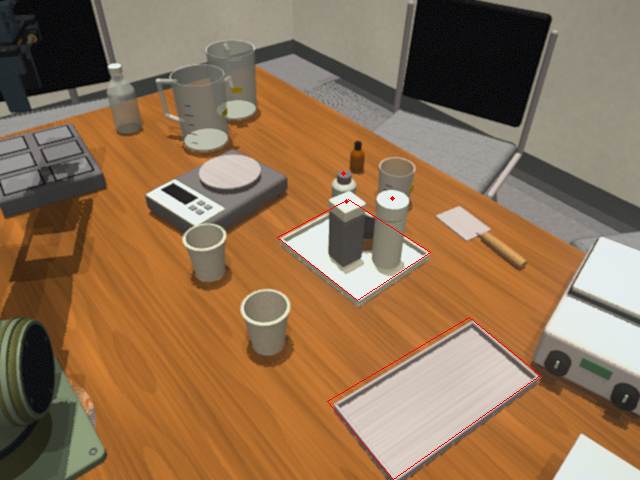

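Run:
```python
from h import *
a=cv2.imread("pics/side0.png"); cv2.imwrite("pics/s0p.png",cv2.resize(a[140:240,140:300],None,fx=5,fy=5,interpolation=cv2.INTER_CUBIC))
```

```text
(no output)
```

View pics/s0p.png

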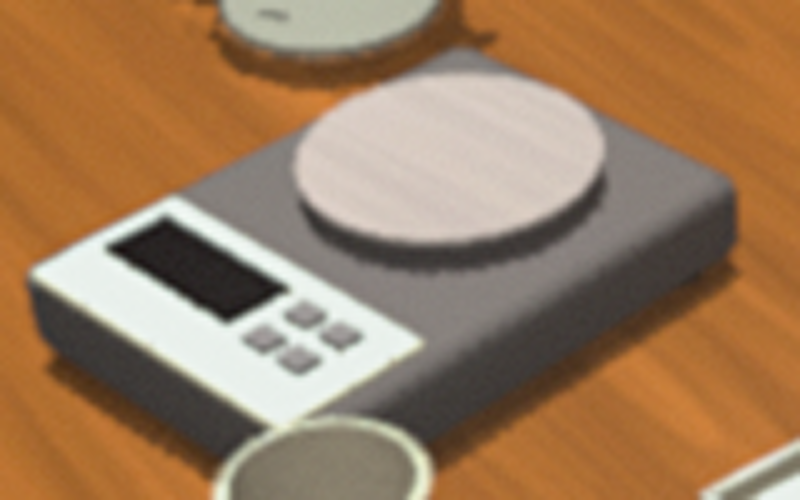

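Request:
play_rows:
  increments:
    - [30,-40,10,9,0.25]
    - [30,-50,0,9,0.25]
    - [40,-55,0,9,0.25]
    - [40,-55,0,1,0.25]
    - [40,-55,0,0,0.25]
    - [40,-55,0,0,0.25]
    - [40,-55,0,0,0.25]
    - [40,-55,0,0,0.25]
    - [34,-55,0,0,0.25]
    - [0,-43,0,0,0.25]
  newtons: 20

```text
time_s: 1.35
ee_pos: [566.1, 25.4, 237.0]
ee_rot: [-180.0, -0.0, -178.0]
force: [0.4, -0.0, -0.8]
gripper_width: 68.4
```

Request:
play_rows:
  increments:
    - [0,0,0,0,0.25]
    - [0,0,0,0,0.25]

```text
time_s: 1.6
ee_pos: [564.2, 28.2, 237.7]
ee_rot: [180.0, -0.0, -177.9]
force: [0.4, -0.2, -0.1]
gripper_width: 68.7
```

Run:
```python
from h import *
s=env.state(); p=s["ee_pos"]; print(p,s["qpos"].round(1),ray("side",(229.6,171),61))
for n in C:
    a=env.grab_frame(n)[:,:,::-1].copy(); cv2.imwrite(f"pics/{n}1raw.png",a)
    for dy in(-34,34):
      for dx in (-16,16):
        q=proj(n,p+[dx,dy,-14]); cv2.circle(a,tuple(int(v) for v in q.round()),1,(0,0,255),-1)
    c=proj(n,p).astype(int); x0=min(max(c[0]-80,0),480);y0=min(max(c[1]-60,0),360)
    cv2.imwrite(f"pics/{n}1.png",cv2.resize(a[y0:y0+120,x0:x0+160],None,fx=5,fy=5,interpolation=cv2.INTER_CUBIC))
```

```text
[564.21003446  28.22714177 237.68420809] [  1.7  17.1  90.    0.   72.9 -90.4] [527.85057706 290.74720202  61.        ]
```

View pics/side1.png

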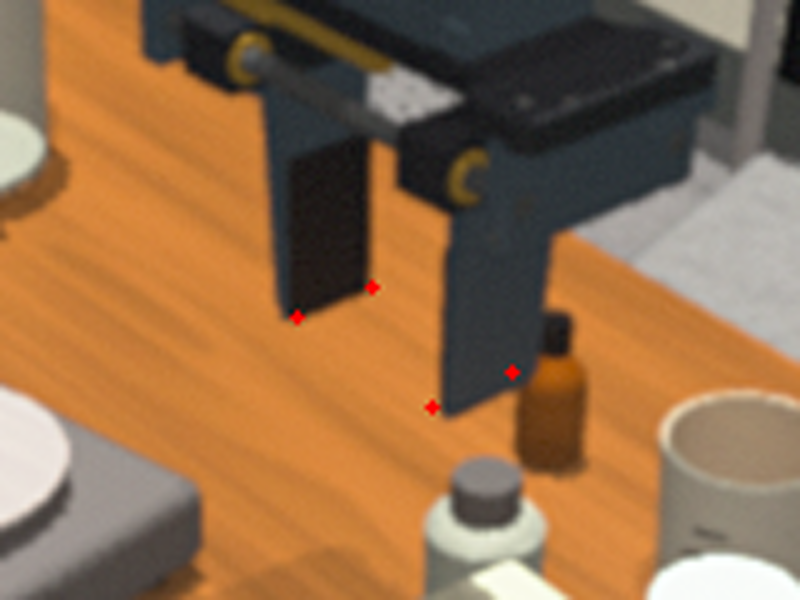

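View pics/top1.png

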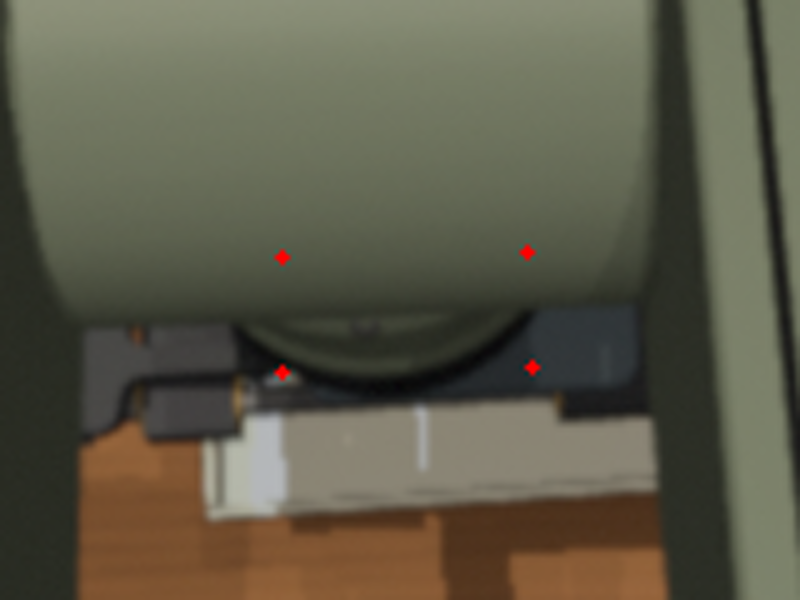

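Request:
play_rows:
  increments:
    - [10,-16,0,0,0.25]
    - [9,-15,0,0,0.25]
    - [0,0,-40,0,0.25]
    - [0,0,-40,0,0.25]
    - [0,0,-40,0,0.25]
    - [0,0,-20,0,0.25]
    - [0,0,-8,0,0.25]
    - [0,0,0,0,0.25]

```text
time_s: 2.7
ee_pos: [583.9, -3.5, 89.9]
ee_rot: [-180.0, -0.0, -177.9]
force: [1.3, 0.5, -0.4]
gripper_width: 68.5
```

```bash
cat > look.py <<'E'
import sys
from h import *
n,tag,x0,y0,w,hh,k=sys.argv[1],sys.argv[2],*map(int,sys.argv[3:8])
a=env.grab_frame(n)[:,:,::-1]; cv2.imwrite(f"pics/{tag}.png",cv2.resize(a[y0:y0+hh,x0:x0+w],None,fx=k,fy=k,interpolation=cv2.INTER_CUBIC))
s=env.state(); print(s["time_s"],s["ee_pos"].round(1),s["force"].round(1),s["gripper_width"])
E
python3 look.py side s2 270 120 190 150 4
```

```text
2.75 [584.3  -3.5  90.6] [-0.4  0.2  0. ] 68.35092552452333
```

View pics/s2.png

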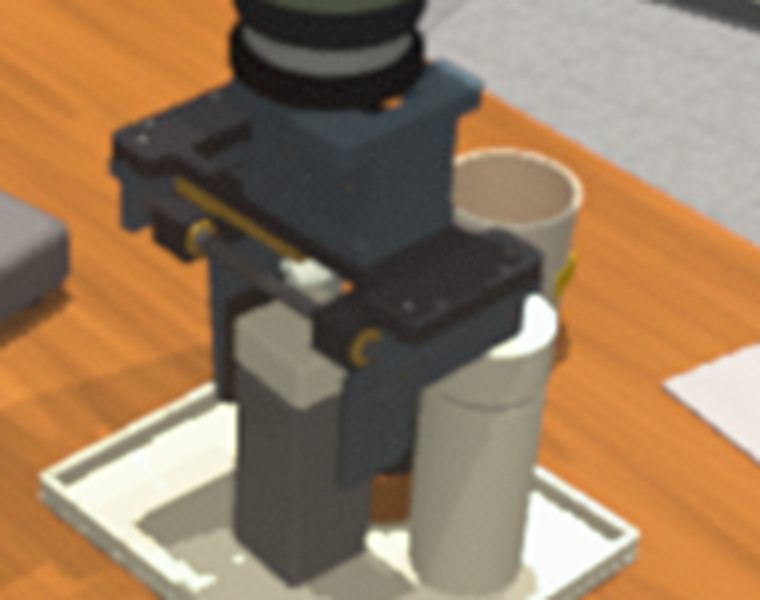

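Request:
play_rows:
  increments:
    - [0,0,0,0,0.6]
    - [0,0,0,0,0.6]
    - [0,0,0,0,0.6]
    - [0,0,0,0,0.6]
  newtons: 25

```text
time_s: 3.25
ee_pos: [583.7, -3.0, 90.6]
ee_rot: [180.0, 0.1, -177.9]
force: [-1.5, 0.5, 3.7]
gripper_width: 46.2
```

Request:
play_rows:
  increments:
    - [0,0,5,0,0.6]
    - [0,0,15,0,0.6]
    - [0,0,20,0,0.6]
    - [0,0,20,0,0.6]
    - [0,0,15,0,0.6]
    - [0,0,5,0,0.6]
    - [0,0,0,0,0.6]

```text
time_s: 4.12
ee_pos: [583.4, -3.1, 170.0]
ee_rot: [180.0, 0.0, -177.9]
force: [-0.9, 0.7, -1.6]
gripper_width: 45.6
```

```bash
python3 look.py side s3 270 90 190 150 4
```

```text
4.175 [583.1  -3.1 169.5] [-0.5  0.7 -2.1] 45.71480524834149
```

View pics/s3.png

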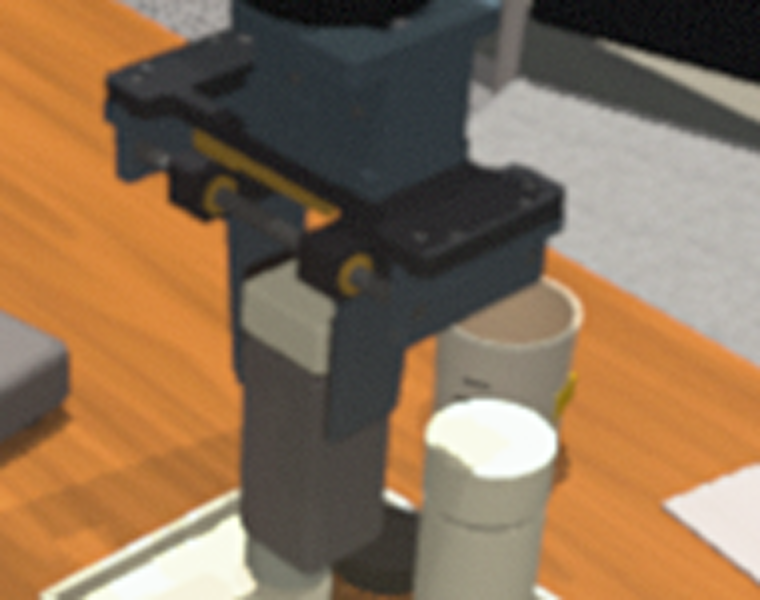

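Request:
play_rows:
  increments:
    - [-6,-11,0,0,0.6]
    - [-16,-29,0,0,0.6]
    - [-20,-35,0,0,0.6]
    - [-20,-35,0,0,0.6]
    - [-20,-35,0,0,0.6]
    - [-20,-35,0,0,0.6]
    - [-20,-35,0,0,0.6]
    - [-20,-35,0,0,0.6]
    - [-16,-29,0,0,0.6]
    - [-7,-13,0,0,0.6]
    - [0,0,0,0,0.6]
    - [0,0,-15,0,0.6]
    - [0,0,-25,0,0.6]
    - [0,0,-20,0,0.6]
    - [0,0,-12,0,0.6]
    - [0,0,-5,0,0.6]
    - [0,0,-2,0,0.6]
    - [0,0,0,0,0.6]

```text
time_s: 6.42
ee_pos: [418.8, -295.3, 91.4]
ee_rot: [-180.0, 0.0, -177.9]
force: [0.1, 0.8, -0.7]
gripper_width: 46.3
```

```bash
python3 look.py side s4 300 280 220 200 3
```

```text
6.475 [ 418.8 -295.3   91.5] [-0.  -0.4 -1.3] 45.99166019654664
```

View pics/s4.png

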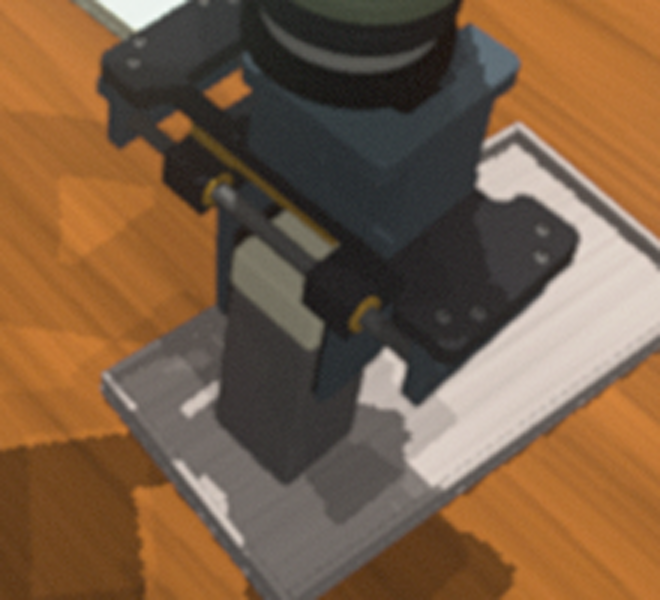

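Request:
play_rows:
  increments:
    - [0,0,-1,0,0.5]
    - [0,0,0,0,0.3]
    - [0,0,0,0,0.15]
    - [0,0,10,0,0.15]
    - [0,0,30,0,0.15]
    - [0,0,30,0,0.15]
    - [0,0,15,0,0.15]
    - [16,18,0,0,0.15]
    - [27,30,0,0,0.15]
    - [30,33,0,0,0.15]
    - [30,33,0,0,0.15]
    - [30,33,0,0,0.15]
    - [30,33,0,0,0.15]
    - [30,33,0,0,0.15]
    - [20,22,0,0,0.15]
    - [6,7,0,0,0.15]
    - [0,0,0,0,0.15]

```text
time_s: 8.6
ee_pos: [637.0, -53.2, 174.6]
ee_rot: [-180.0, -0.1, -177.9]
force: [-0.2, -0.3, 0.8]
gripper_width: 77.4
```

```bash
python3 look.py side s5 290 100 190 190 3; python3 look.py side s5b 300 280 220 200 3
```

```text
8.65 [636.7 -53.8 174.7] [-0.3  0.1 -0.4] 77.60640194210556
8.7 [636.6 -54.  174.9] [-0.5  0.8 -0.2] 77.76551594495298
```

View pics/s5.png

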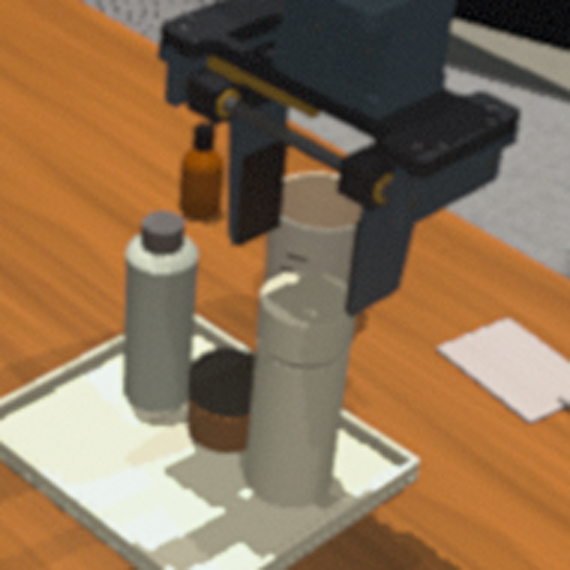

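View pics/s5b.png

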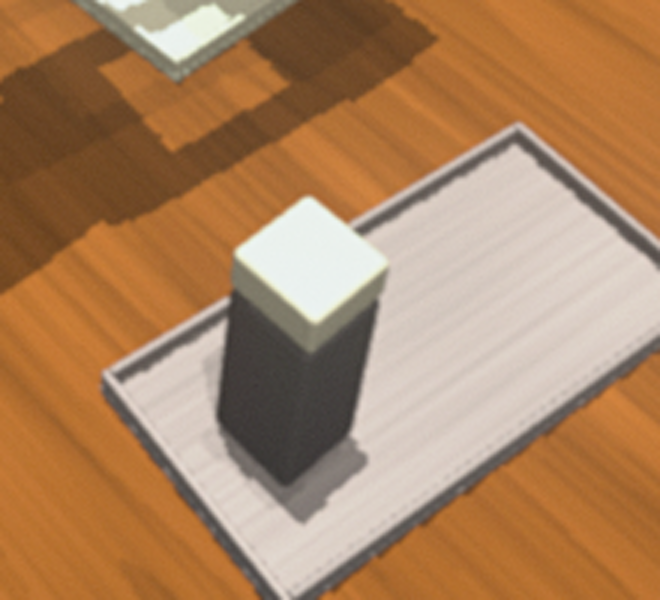

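Request:
play_rows:
  increments:
    - [0,0,-25,0,0.15]
    - [0,0,-30,0,0.15]
    - [0,0,-20,0,0.15]
    - [0,0,-8,0,0.15]
    - [0,0,0,0,0.3]
    - [0,0,0,0,0.5]
    - [0,0,0,0,0.5]
    - [0,0,0,0,0.5]
  newtons: 25

```text
time_s: 9.7
ee_pos: [638.1, -53.1, 93.0]
ee_rot: [-180.0, 0.1, -177.9]
force: [0.7, 0.2, 3.6]
gripper_width: 53.0
```

Request:
play_rows:
  increments:
    - [0,0,5,0,0.5]
    - [0,0,15,0,0.5]
    - [0,0,20,0,0.5]
    - [0,0,20,0,0.5]
    - [0,0,15,0,0.5]
    - [0,0,5,0,0.5]
    - [0,0,0,0,0.5]

```text
time_s: 10.58
ee_pos: [637.4, -53.1, 172.0]
ee_rot: [180.0, -0.0, -177.9]
force: [0.6, 1.0, -2.7]
gripper_width: 53.5
```

```bash
python3 look.py side s6 290 60 190 190 3
```

```text
10.625 [637.1 -53.1 171.5] [-0.7 -0.6 -2.1] 53.51616937020702
```

View pics/s6.png

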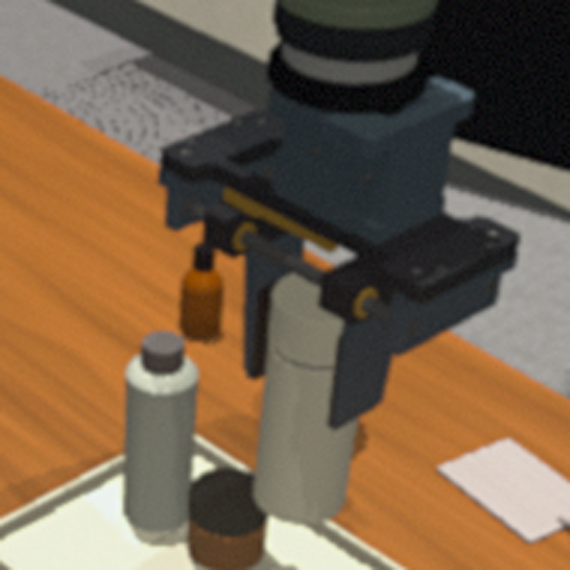

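Request:
play_rows:
  increments:
    - [-6,-11,0,0,0.5]
    - [-16,-28,0,0,0.5]
    - [-20,-35,0,0,0.5]
    - [-20,-36,0,0,0.5]
    - [-20,-36,0,0,0.5]
    - [-20,-36,0,0,0.5]
    - [-18,-33,0,0,0.5]
    - [-13,-23,0,0,0.5]
    - [-6,-11,0,0,0.5]
    - [0,0,0,0,0.5]
    - [0,0,-15,0,0.5]
    - [0,0,-25,0,0.5]
    - [0,0,-20,0,0.5]
    - [0,0,-12,0,0.5]
    - [0,0,-5,0,0.5]
    - [0,0,-2,0,0.5]
    - [0,0,0,0,0.5]

```text
time_s: 12.75
ee_pos: [498.9, -302.3, 93.5]
ee_rot: [-180.0, 0.1, -177.9]
force: [-0.7, 0.2, -2.3]
gripper_width: 53.7
```

```bash
python3 look.py side s7 300 240 220 200 3
```

```text
12.8 [ 498.9 -302.4   93.6] [-0.5  0.6 -2. ] 53.56346848168672
```

View pics/s7.png

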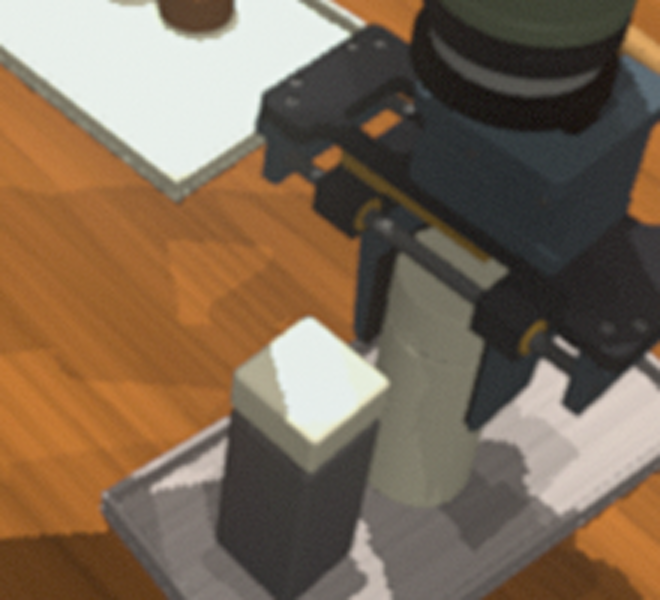

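Request:
play_rows:
  increments:
    - [0,0,-1,0,0.4]
    - [0,0,0,0,0.25]
    - [0,0,0,0,0.2]
    - [0,0,10,0,0.2]
    - [0,0,30,0,0.2]
    - [0,0,30,0,0.2]
    - [0,0,18,0,0.2]
    - [8,22,0,0,0.2]
    - [13,36,0,0,0.2]
    - [16,45,0,0,0.25]
    - [16,45,0,0,0.25]
    - [16,45,0,0,0.25]
    - [16,45,0,0,0.25]
    - [16,45,0,0,0.25]
    - [14,38,0,0,0.25]
    - [10,27,0,0,0.25]
    - [5,13,0,0,0.25]
    - [0,0,0,0,0.25]

```text
time_s: 15.05
ee_pos: [628.6, 59.1, 180.2]
ee_rot: [-180.0, 0.0, -177.8]
force: [-0.4, -0.7, -0.6]
gripper_width: 68.4
```

```bash
python3 look.py side s8 270 60 190 190 3; python3 look.py side s8b 300 240 220 200 3
```

```text
15.1 [628.3  58.3 180.1] [-0.8 -0.2  0.4] 68.20559097349161
15.15 [628.2  57.9 180.1] [0.3 0.1 0.3] 68.28284740078026
```

View pics/s8.png

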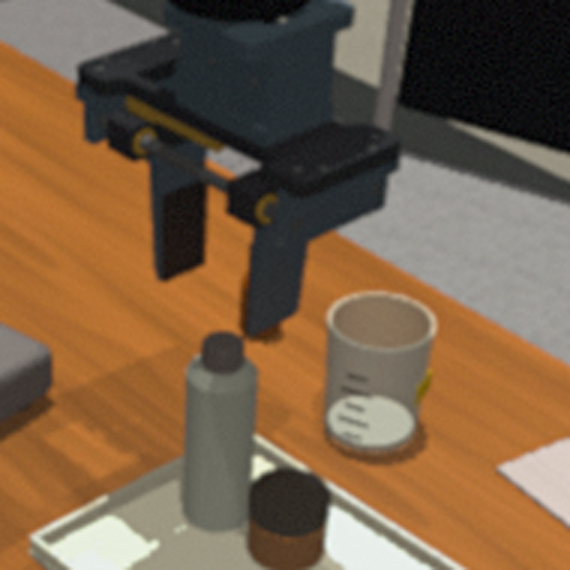

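View pics/s8b.png

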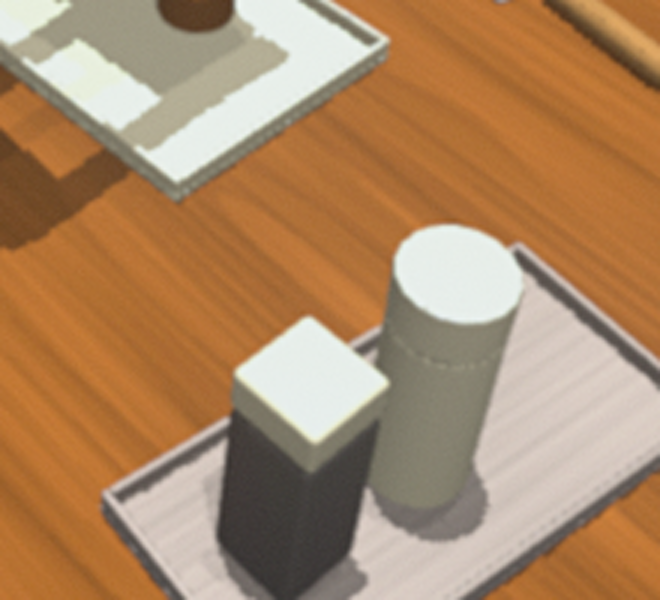

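Request:
play_rows:
  increments:
    - [0,0,-25,0,0.25]
    - [0,0,-35,0,0.25]
    - [0,0,-25,0,0.25]
    - [0,0,-9,0,0.25]
    - [0,0,0,0,0.3]
    - [0,0,0,0,0.6]
    - [0,0,0,0,0.6]
    - [0,0,0,0,0.6]
  newtons: 25

```text
time_s: 16.15
ee_pos: [629.1, 59.1, 87.0]
ee_rot: [180.0, 0.1, -177.9]
force: [0.1, 1.4, 2.8]
gripper_width: 43.9
```

Request:
play_rows:
  increments:
    - [0,0,5,0,0.6]
    - [0,0,15,0,0.6]
    - [0,0,20,0,0.6]
    - [0,0,20,0,0.6]
    - [0,0,20,0,0.6]
    - [0,0,5,0,0.6]
    - [0,0,0,0,0.6]

```text
time_s: 17.02
ee_pos: [628.4, 58.9, 171.2]
ee_rot: [180.0, 0.0, -177.9]
force: [-0.3, 0.1, -2.9]
gripper_width: 43.6
```

```bash
python3 look.py side s9 270 40 190 190 3
```

```text
17.075 [628.   58.8 170.5] [-0.1  1.  -3.1] 43.88156040229469
```

View pics/s9.png

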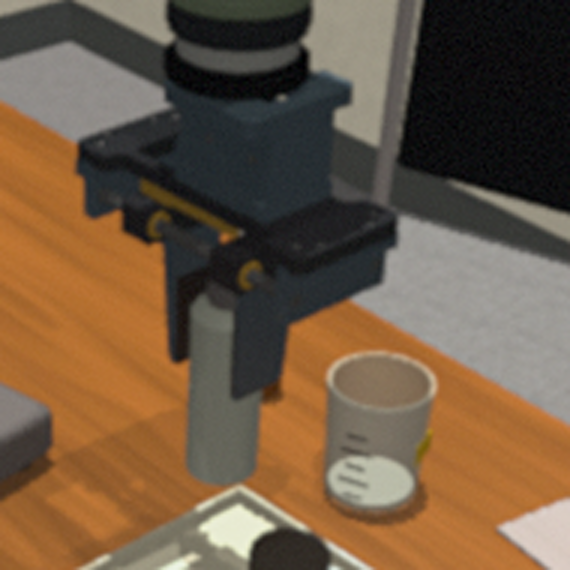

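Request:
play_rows:
  increments:
    - [-2,-12,0,0,0.6]
    - [-4,-28,0,0,0.6]
    - [-6,-42,0,0,0.6]
    - [-6,-44,0,0,0.6]
    - [-6,-44,0,0,0.6]
    - [-6,-44,0,0,0.6]
    - [-6,-44,0,0,0.6]
    - [-6,-42,0,0,0.6]
    - [-5,-34,0,0,0.6]
    - [-3,-22,0,0,0.6]
    - [-1,-12,0,0,0.6]
    - [0,0,0,0,0.6]
    - [0,0,-15,0,0.6]
    - [0,0,-25,0,0.6]
    - [0,0,-22,0,0.6]
    - [0,0,-14,0,0.6]
    - [0,0,-6,0,0.6]
    - [0,0,-3,0,0.6]
    - [0,0,0,0,0.6]

```text
time_s: 19.45
ee_pos: [578.1, -309.2, 87.0]
ee_rot: [-180.0, 0.1, -177.9]
force: [0.1, 2.0, 0.8]
gripper_width: 43.9
```

```bash
python3 look.py side s10 330 200 240 200 3
```

```text
19.5 [ 578.1 -309.2   87. ] [-0.   0.8  0.8] 44.086846464266344
```

View pics/s10.png

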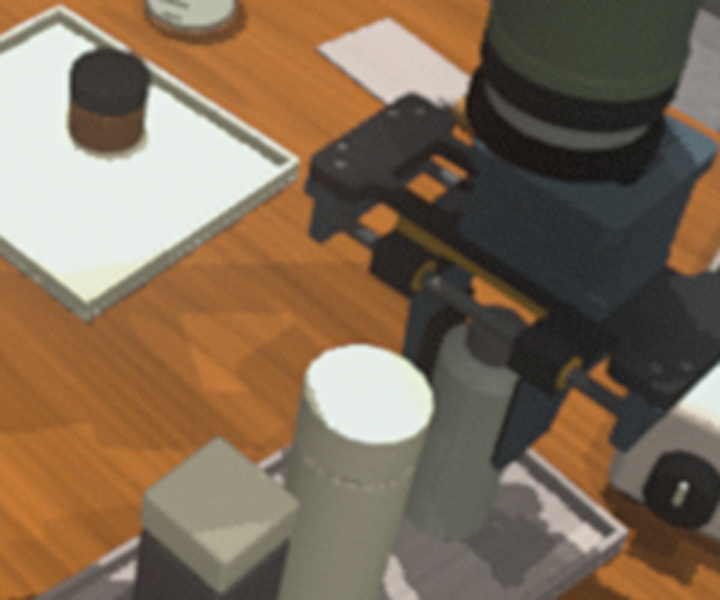

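Request:
play_rows:
  increments:
    - [0,0,0,0,0.4]
    - [0,0,0,0,0.25]
    - [0,0,0,0,0.2]
    - [0,0,10,0,0.2]
    - [0,0,30,0,0.2]
    - [0,0,30,0,0.2]
    - [0,0,18,0,0.2]
    - [-10,40,0,0,0.2]
    - [-20,40,0,0,0.2]
    - [-20,40,0,0,0.2]
    - [-20,40,0,0,0.2]
    - [0,0,0,0,0.2]

```text
time_s: 21.0
ee_pos: [506.2, -147.0, 175.0]
ee_rot: [180.0, 0.0, -177.7]
force: [0.1, -0.3, 0.3]
gripper_width: 73.0
```

```bash
python3 look.py side s11 270 160 280 200 2; python3 look.py top t11 240 140 300 230 2
python3 - <<'E'
from h import *
a=cv2.imread("pics/s11.png")
E
```

```text
21.05 [ 507.5 -148.5  175.1] [-0.3 -1.  -0. ] 73.21217851614942
21.1 [ 508.1 -149.3  174.9] [0.7 0.7 0.4] 73.05156062941307
```

View pics/s11.png

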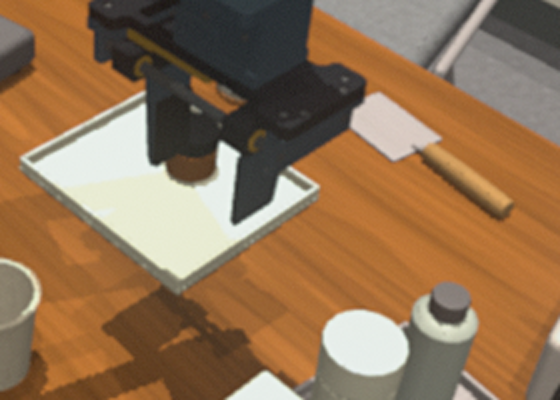

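View pics/t11.png

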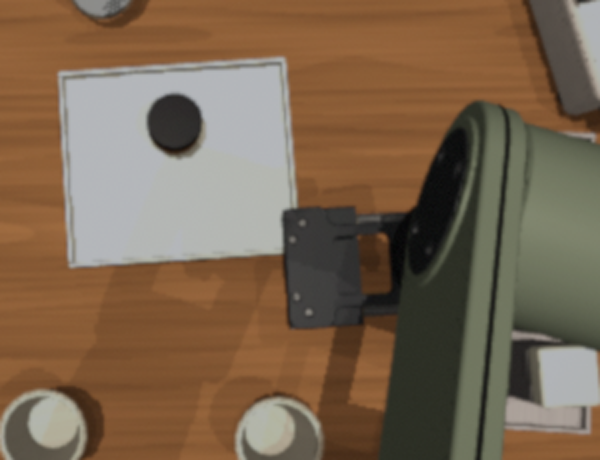

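Run:
```python
from h import *
a=cv2.imread("pics/t11.png"); m=(a[80:170,130:220].max(2)<75).astype(np.uint8)
k,l,s,c=cv2.connectedComponentsWithStats(m); i=1+s[1:,4].argmax(); print(s[i],c[i])
u=((c[i][0]+130+.5)/2-.5+240,(c[i][1]+80+.5)/2-.5+140); print(ray("top",u,50),ray("side",((110.5)/3-.5+330,(73.5)/3-.5+200),50))
```

```text
[  19   15   52   59 2434] [44.43878389 43.67419885]
[637.0311108    7.93654942  50.        ] [639.04601014   3.018322    50.        ]
```

Request:
play_rows:
  increments:
    - [15,18,0,0,0.15]
    - [28,33,0,0,0.15]
    - [28,33,0,0,0.15]
    - [28,33,0,0,0.15]
    - [20,25,0,0,0.15]
    - [11,13,0,0,0.15]
    - [0,0,-10,0,0.15]
    - [0,0,-30,0,0.15]
    - [0,0,-35,0,0.15]
    - [0,0,-25,0,0.15]
    - [0,0,0,0,0.15]

```text
time_s: 22.48
ee_pos: [635.0, 4.4, 71.5]
ee_rot: [-180.0, -0.4, -178.0]
force: [-0.1, -0.6, 0.5]
gripper_width: 77.8
```

```bash
python3 look.py side s12 270 110 190 190 3
```

```text
22.525 [636.5   4.7  73.3] [0.1 1.5 0.4] 77.35540857872071
```

View pics/s12.png

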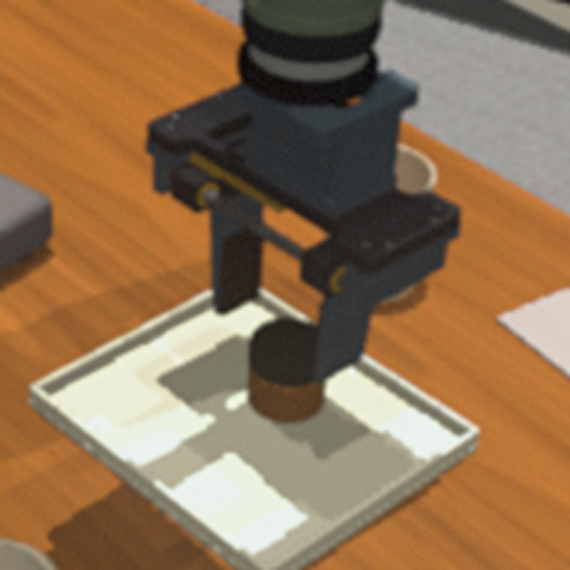

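Request:
play_rows:
  increments:
    - [1,0,-20,0,0.15]
    - [0,0,-18,0,0.15]
    - [0,0,-8,0,0.15]
    - [0,0,-2,0,0.15]
    - [0,0,0,0,0.3]
    - [0,0,0,0,0.6]
    - [0,0,0,0,0.6]
    - [0,0,0,0,0.6]
  newtons: 25

```text
time_s: 23.52
ee_pos: [638.8, 5.9, 26.5]
ee_rot: [180.0, 0.0, -177.9]
force: [-0.2, 0.4, 1.0]
gripper_width: 49.5
```

Request:
play_rows:
  increments:
    - [0,0,5,0,0.6]
    - [0,0,20,0,0.6]
    - [0,0,30,0,0.6]
    - [0,0,30,0,0.6]
    - [0,0,10,0,0.6]
    - [0,0,5,0,0.6]
    - [0,0,0,0,0.6]

```text
time_s: 24.4
ee_pos: [638.0, 5.9, 125.1]
ee_rot: [180.0, -0.1, -177.9]
force: [0.0, 0.2, -1.6]
gripper_width: 49.1
```

```bash
python3 look.py side s13 270 60 190 190 3
```

```text
24.45 [637.8   5.9 124.8] [ 0.3 -0.1 -0.7] 48.956129710826765
```

View pics/s13.png

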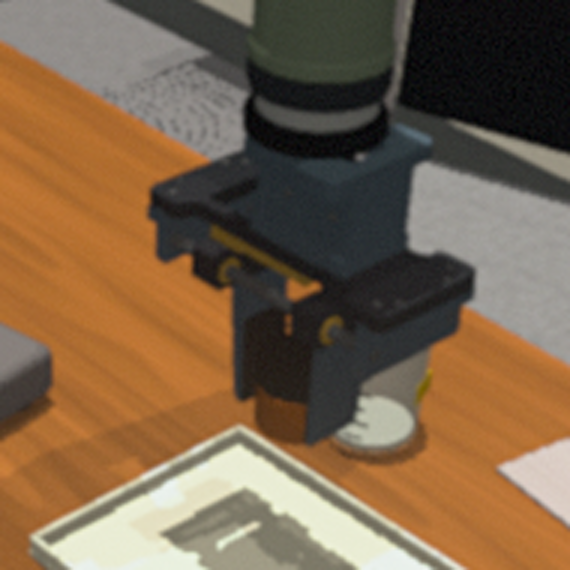

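Request:
play_rows:
  increments:
    - [-4,11,0,0,0.6]
    - [-11,29,0,0,0.6]
    - [-14,37,0,0,0.6]
    - [-14,37,0,0,0.6]
    - [-14,37,0,0,0.6]
    - [-14,37,0,0,0.6]
    - [-14,37,0,0,0.6]
    - [-12,32,0,0,0.6]
    - [-8,21,0,0,0.6]
    - [-4,10,0,0,0.6]
    - [0,0,0,0,0.6]
    - [0,0,0,0,0.6]

```text
time_s: 25.95
ee_pos: [529.8, 293.0, 125.9]
ee_rot: [-180.0, -0.0, -177.9]
force: [-0.4, -0.3, -1.2]
gripper_width: 49.3
```

```bash
python3 look.py side s14 140 60 190 150 4; python3 look.py top t14 60 180 220 190 3
```

```text
26.0 [529.9 292.9 125.9] [ 0.5 -0.  -1.3] 49.341869093834795
26.05 [529.9 292.9 126. ] [-0.4  0.1 -1.7] 49.07223509784179
```

View pics/s14.png

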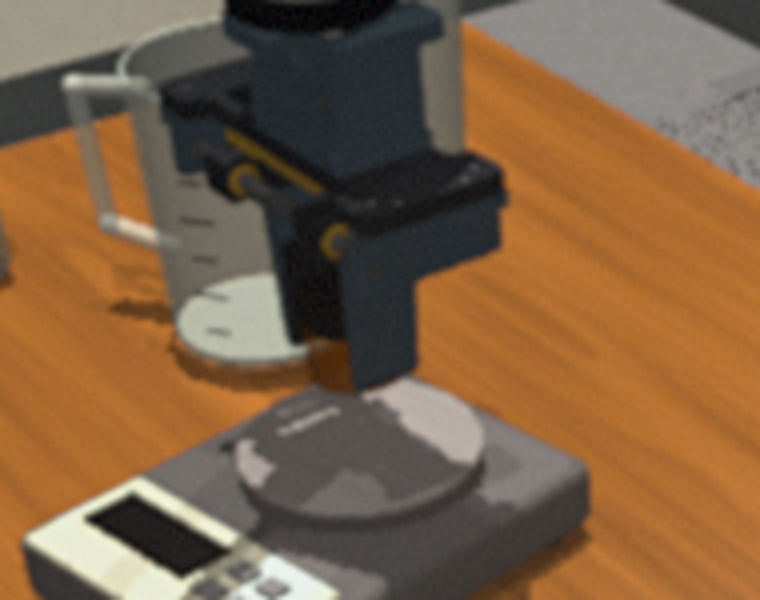

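View pics/t14.png

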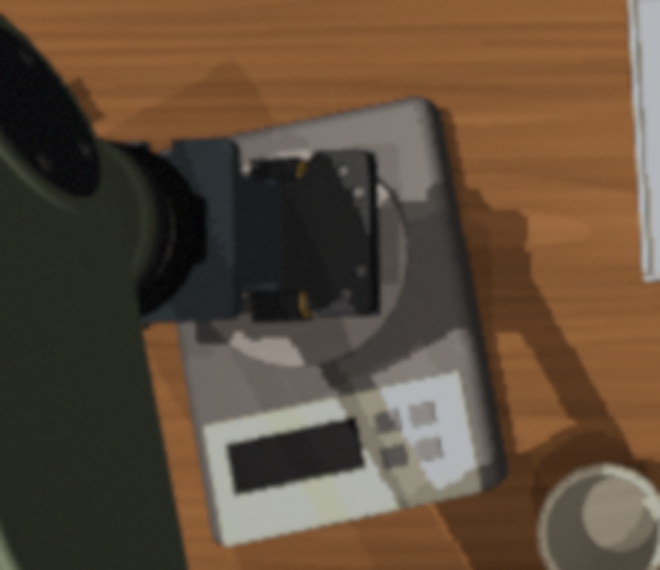

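Request:
play_rows:
  increments:
    - [0,0,-10,0,0.6]
    - [0,0,-14,0,0.6]
    - [0,0,-9,0,0.6]
    - [0,0,-4,0,0.6]
    - [0,0,-2,0,0.6]
    - [0,0,0,0,0.6]

```text
time_s: 26.8
ee_pos: [529.6, 294.0, 87.1]
ee_rot: [180.0, 0.0, -177.9]
force: [-0.1, 0.1, -1.0]
gripper_width: 49.2
```

```bash
python3 look.py side s15 140 90 190 150 4
```

```text
26.85 [529.6 294.   87.2] [-0.2 -0.8 -0.7] 49.35471313631697
```

View pics/s15.png

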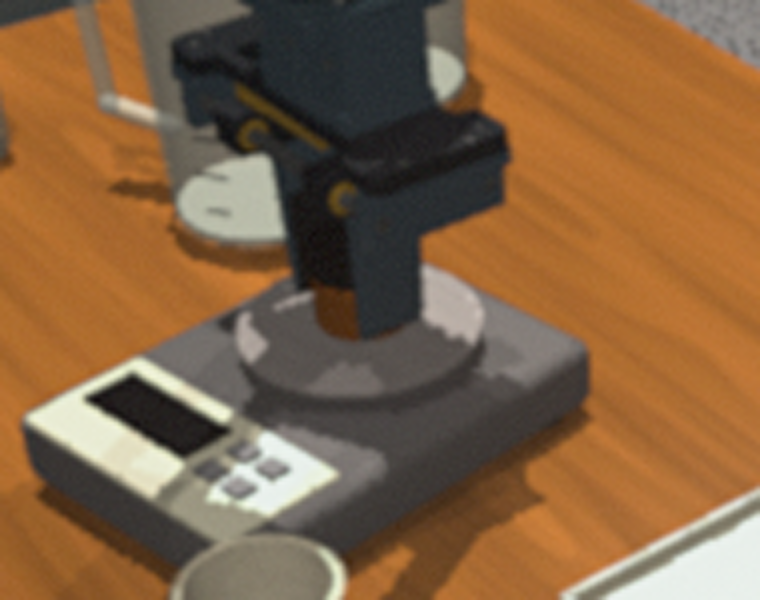

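Request:
play_rows:
  increments:
    - [0,0,-2,0,0.6]
    - [0,0,-1,0,0.6]
    - [0,0,0,0,0.6]
    - [0,0,0,0,0.6]

```text
time_s: 27.35
ee_pos: [529.5, 293.9, 84.0]
ee_rot: [180.0, 0.0, -177.9]
force: [-0.3, 0.7, -1.3]
gripper_width: 49.6
```

Request:
play_rows:
  increments:
    - [0,0,-0.5,0,0.6]
    - [0,0,-0.5,0,0.6]
    - [0,0,0,0,0.45]
    - [0,0,0,0,0.35]
    - [0,0,0,0,0.25]
    - [0,0,0,0,0.2]
    - [0,0,0,0,0.2]
    - [0,0,15,0,0.2]
    - [0,0,30,0,0.2]
    - [0,0,40,0,0.2]
    - [0,-30,10,0,0.2]
    - [0,-50,0,0,0.2]
    - [0,-50,0,0,0.2]
    - [0,-50,0,0,0.2]
    - [0,0,0,0,0.2]

```text
time_s: 29.22
ee_pos: [529.6, 111.2, 179.3]
ee_rot: [-180.0, 0.1, -178.1]
force: [-0.0, 0.1, -0.1]
gripper_width: 73.0
```

```bash
python3 look.py side s16 130 110 200 150 4; python3 look.py top t16 90 190 180 190 4
```

```text
29.275 [529.8 112.9 179.1] [-0.3  1.  -0. ] 73.09246195761
29.325 [529.9 113.9 179. ] [ 0.4 -0.1  0.3] 72.73163550818866
```

View pics/s16.png

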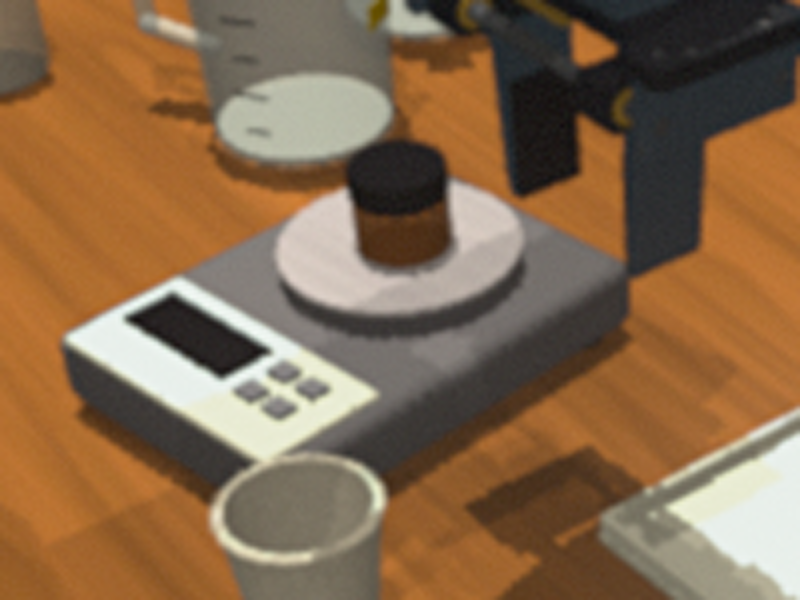

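View pics/t16.png

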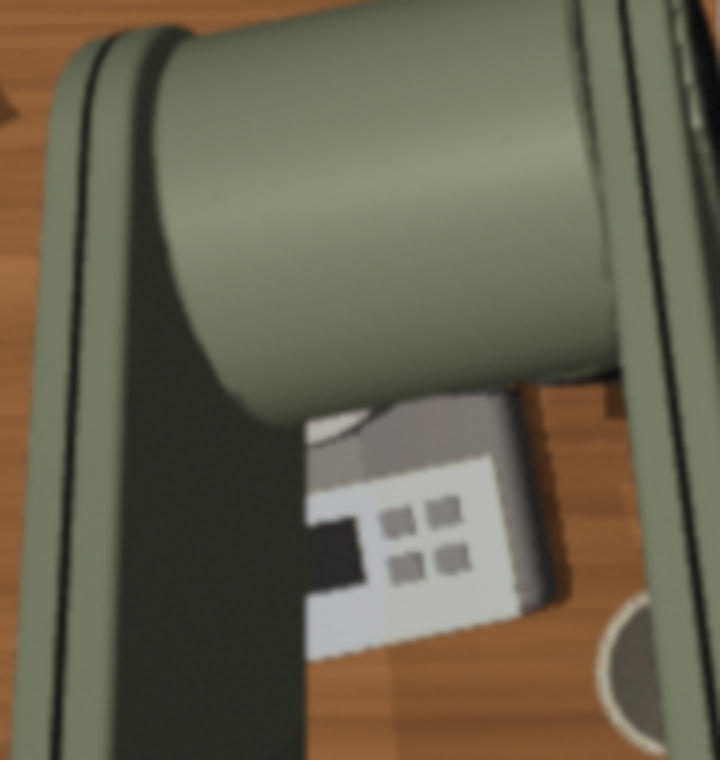

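Request:
play_rows:
  increments:
    - [-1,-15,0,0,0.15]
    - [-3,-40,0,0,0.15]
    - [-4,-52,0,0,0.15]
    - [-4,-52,0,0,0.15]
    - [-4,-52,0,0,0.15]
    - [-4,-52,0,0,0.15]
    - [-4,-52,0,0,0.15]
    - [-4,-52,0,0,0.15]
    - [-2,-35,0,0,0.15]
    - [-1,-15,0,0,0.15]
    - [0,0,0,0,0.15]
    - [0,0,0,0,0.15]

```text
time_s: 30.82
ee_pos: [498.6, -301.7, 177.9]
ee_rot: [179.9, -0.0, -177.8]
force: [0.1, -0.2, 0.2]
gripper_width: 77.6
```

```bash
python3 look.py side s17 300 200 240 200 3
```

```text
30.875 [ 498.7 -301.6  178. ] [0.9 0.9 0.2] 77.24691887827275
```

View pics/s17.png

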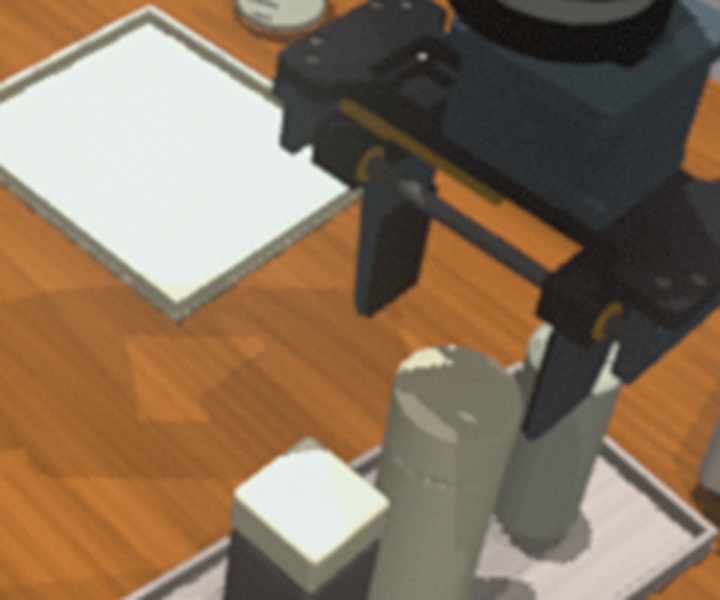

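Request:
play_rows:
  increments:
    - [0,0,-25,0,0.15]
    - [0,0,-30,0,0.15]
    - [0,0,-20,0,0.15]
    - [0,0,-10,0,0.15]
    - [0,0,0,0,0.3]
    - [0,0,0,0,0.5]
    - [0,0,0,0,0.5]
    - [0,0,0,0,0.5]
  newtons: 25

```text
time_s: 31.88
ee_pos: [499.0, -303.3, 93.9]
ee_rot: [-180.0, 0.1, -177.9]
force: [0.1, 1.7, 3.2]
gripper_width: 53.6
```

Request:
play_rows:
  increments:
    - [0,0,5,0,0.5]
    - [0,0,15,0,0.5]
    - [0,0,20,0,0.5]
    - [0,0,20,0,0.5]
    - [0,0,15,0,0.5]
    - [0,0,5,0,0.5]
    - [0,0,0,0,0.5]
    - [0,0,0,0,0.5]

```text
time_s: 32.88
ee_pos: [498.0, -302.8, 172.2]
ee_rot: [179.9, -0.1, -177.9]
force: [-0.4, 0.2, -2.2]
gripper_width: 54.1
```

Request:
play_rows:
  increments:
    - [6,11,0,0,0.5]
    - [16,28,0,0,0.5]
    - [20,35,0,0,0.5]
    - [20,36,0,0,0.5]
    - [20,36,0,0,0.5]
    - [20,36,0,0,0.5]
    - [19,33,0,0,0.5]
    - [13,23,0,0,0.5]
    - [6,11,0,0,0.5]
    - [0,0,0,0,0.5]
    - [0,0,-15,0,0.5]
    - [0,0,-25,0,0.5]
    - [0,0,-20,0,0.5]
    - [0,0,-12,0,0.5]
    - [0,0,-5,0,0.5]
    - [0,0,-1,0,0.5]
    - [0,0,0,0,0.5]

```text
time_s: 35.0
ee_pos: [638.9, -54.2, 95.7]
ee_rot: [-180.0, 0.1, -177.9]
force: [0.2, 0.2, -1.8]
gripper_width: 53.7
```

```bash
python3 look.py side s18 270 110 190 190 3
```

```text
35.05 [638.9 -54.2  95.7] [-0.1 -0.4 -2.3] 53.54527916744338
```

View pics/s18.png

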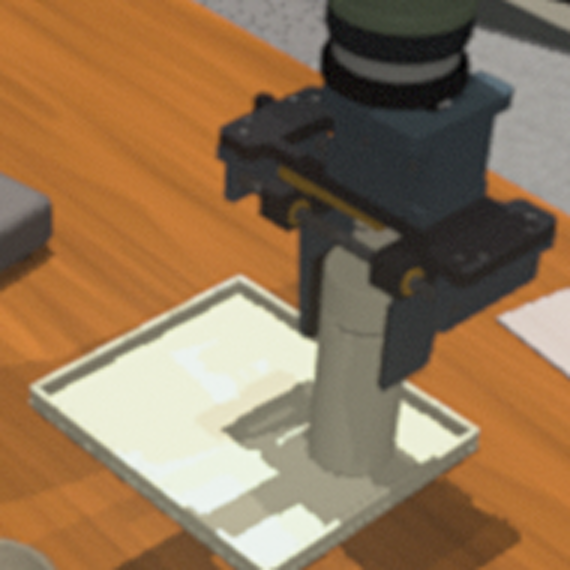

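Request:
play_rows:
  increments:
    - [0,0,-1.5,0,0.5]
    - [0,0,-1,0,0.5]
    - [0,0,0,0,0.5]
    - [0,0,0,0,0.38]
    - [0,0,0,0,0.3]
    - [0,0,0,0,0.2]
    - [0,0,0,0,0.2]
    - [0,0,10,0,0.2]
    - [0,0,30,0,0.2]
    - [0,0,30,0,0.2]
    - [0,0,18,0,0.2]
    - [-5,-20,0,0,0.25]
    - [-11,-47,0,0,0.25]
    - [-12,-50,0,0,0.25]
    - [-12,-50,0,0,0.25]
    - [-11,-45,0,0,0.25]
    - [-7,-30,0,0,0.25]
    - [-3,-13,0,0,0.25]
    - [0,0,0,0,0.25]
    - [0,0,0,0,0.25]

```text
time_s: 37.55
ee_pos: [577.6, -308.0, 180.2]
ee_rot: [179.9, -0.0, -177.8]
force: [0.7, 1.0, -0.1]
gripper_width: 68.2
```

```bash
python3 look.py side s19 300 160 240 200 3
```

```text
37.6 [ 577.7 -307.9  180.4] [0.2 0.2 0.7] 68.70834761944748
```

View pics/s19.png

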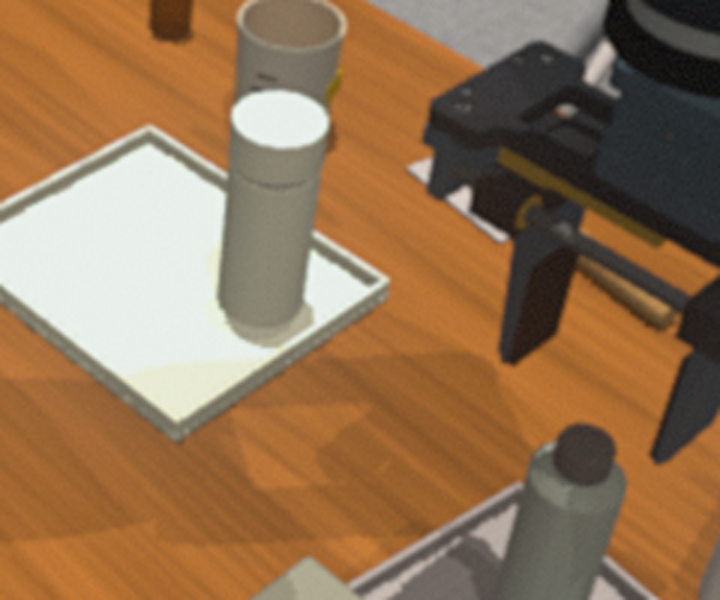

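Request:
play_rows:
  increments:
    - [0,0,-25,0,0.25]
    - [0,0,-35,0,0.25]
    - [0,0,-25,0,0.25]
    - [0,0,-9,0,0.25]
    - [0,0,0,0,0.3]
    - [0,0,0,0,0.6]
    - [0,0,0,0,0.6]
    - [0,0,0,0,0.6]
  newtons: 25

```text
time_s: 38.6
ee_pos: [578.0, -309.3, 87.5]
ee_rot: [-180.0, 0.1, -177.9]
force: [-0.3, 0.6, 3.4]
gripper_width: 43.6
```

Request:
play_rows:
  increments:
    - [0,0,5,0,0.6]
    - [0,0,20,0,0.6]
    - [0,0,30,0,0.6]
    - [0,0,30,0,0.6]
    - [0,0,20,0,0.6]
    - [0,0,20,0,0.6]
    - [0,0,20,0,0.6]
    - [0,0,15,0,0.6]
    - [0,0,5,0,0.6]
    - [0,0,0,0,0.6]
    - [0,0,0,0,0.6]

```text
time_s: 39.98
ee_pos: [577.1, -308.9, 250.4]
ee_rot: [179.9, -0.1, -177.9]
force: [-0.4, -0.2, -1.8]
gripper_width: 43.5
```

Request:
play_rows:
  increments:
    - [2,12,0,0,0.6]
    - [4,28,0,0,0.6]
    - [6,42,0,0,0.6]
    - [6,44,0,0,0.6]
    - [6,44,0,0,0.6]
    - [6,44,0,0,0.6]
    - [6,44,0,0,0.6]
    - [6,42,0,0,0.6]
    - [5,34,0,0,0.6]
    - [3,22,0,0,0.6]
    - [1,12,0,0,0.6]
    - [0,0,0,0,0.6]
    - [0,0,0,0,0.6]

```text
time_s: 41.6
ee_pos: [628.4, 57.8, 251.5]
ee_rot: [-180.0, -0.0, -177.9]
force: [-1.4, -1.1, -2.5]
gripper_width: 43.5
```

Request:
play_rows:
  increments:
    - [0,0,-15,0,0.6]
    - [0,0,-30,0,0.6]
    - [0,0,-35,0,0.6]
    - [0,0,-30,0,0.6]
    - [0,0,-22,0,0.6]
    - [0,0,-14,0,0.6]
    - [0,0,-8,0,0.6]
    - [0,0,-4,0,0.6]
    - [0,0,0,0,0.6]
    - [0,0,0,0,0.6]

```text
time_s: 42.85
ee_pos: [629.0, 59.0, 94.2]
ee_rot: [180.0, 0.1, -177.9]
force: [0.0, 0.1, -1.7]
gripper_width: 43.8
```

```bash
python3 look.py side s20 270 110 190 190 3
```

```text
42.9 [628.9  58.9  94.2] [ 0.3  1.  -3.1] 43.93735998898945
```

View pics/s20.png

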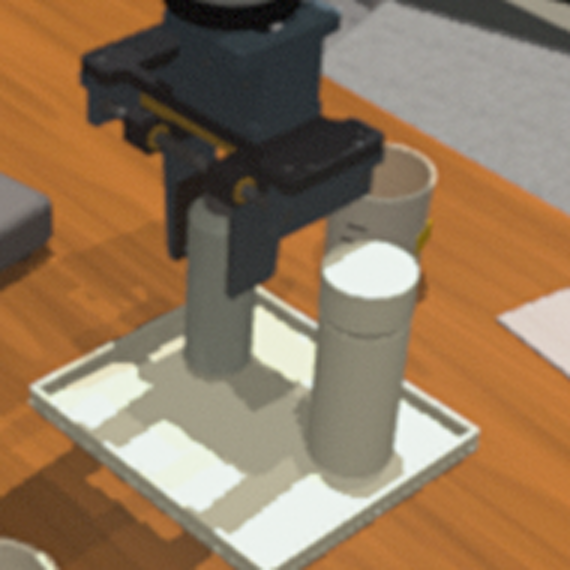

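Request:
play_rows:
  increments:
    - [0,0,-4,0,0.6]
    - [0,0,-2,0,0.6]
    - [0,0,-1,0,0.6]
    - [0,0,0,0,0.6]
    - [0,0,0,0,0.48]
    - [0,0,0,0,0.4]
    - [0,0,0,0,0.25]
    - [0,0,0,0,0.25]
    - [0,0,10,0,0.25]
    - [0,0,30,0,0.25]
    - [0,0,35,0,0.25]
    - [0,0,18,0,0.25]

```text
time_s: 44.4
ee_pos: [629.5, 59.0, 182.5]
ee_rot: [180.0, 0.2, -177.9]
force: [-0.4, 0.2, 0.6]
gripper_width: 68.4
```

Request:
play_rows:
  increments:
    - [-10,-18,0,0,0.25]
    - [-20,-34,0,0,0.25]
    - [-25,-42,0,0,0.25]
    - [-25,-42,0,0,0.25]
    - [-25,-42,0,0,0.25]
    - [-25,-42,0,0,0.25]
    - [-25,-42,0,0,0.25]
    - [-25,-42,0,0,0.25]
    - [-18,-30,0,0,0.25]
    - [-12,-20,0,0,0.25]
    - [0,0,0,0,0.25]
    - [0,0,0,0,0.25]

```text
time_s: 45.9
ee_pos: [417.8, -294.6, 179.0]
ee_rot: [179.9, -0.1, -177.9]
force: [-0.4, 0.4, 0.8]
gripper_width: 68.5
```

```bash
python3 look.py side s21 270 150 200 200 3;  python3 look.py side s21b 300 250 200 200 3
```

```text
45.95 [ 418.2 -294.5  179.1] [ 0.5  0.7 -0. ] 68.33431111271553
46.0 [ 418.4 -294.4  179.2] [ 0.8 -0.3  0.6] 68.19846546979291
```

View pics/s21.png

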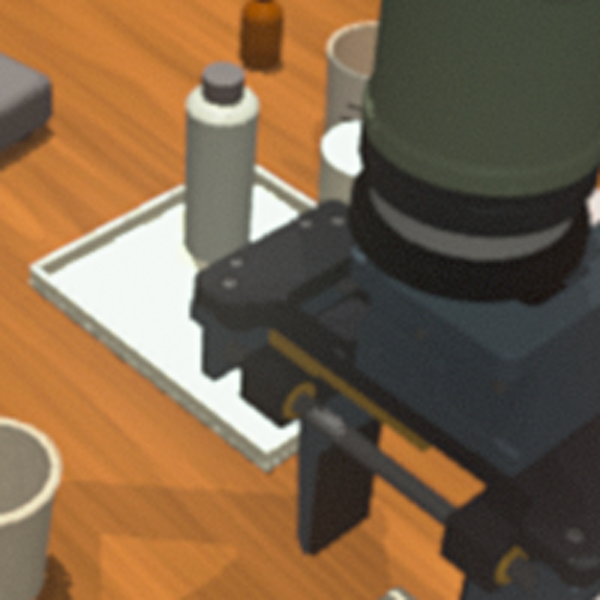

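View pics/s21b.png

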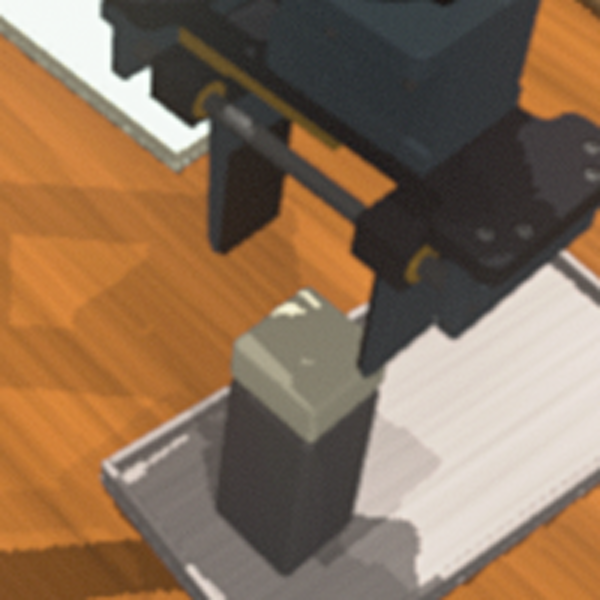

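Request:
play_rows:
  increments:
    - [0,0,-25,0,0.25]
    - [0,0,-30,0,0.25]
    - [0,0,-22,0,0.25]
    - [0,0,-10,0,0.25]
    - [0,0,0,0,0.3]
    - [0,0,0,0,0.6]
    - [0,0,0,0,0.6]
    - [0,0,0,0,0.6]
  newtons: 25

```text
time_s: 47.0
ee_pos: [418.9, -295.4, 93.3]
ee_rot: [-180.0, 0.1, -177.9]
force: [0.1, -0.0, 3.4]
gripper_width: 45.8
```

Request:
play_rows:
  increments:
    - [0,0,5,0,0.6]
    - [0,0,15,0,0.6]
    - [0,0,20,0,0.6]
    - [0,0,20,0,0.6]
    - [0,0,15,0,0.6]
    - [0,0,5,0,0.6]
    - [0,0,0,0,0.6]
    - [0,0,0,0,0.6]

```text
time_s: 48.0
ee_pos: [418.0, -294.8, 171.7]
ee_rot: [179.9, -0.1, -177.9]
force: [0.1, -0.5, -1.7]
gripper_width: 45.6
```

Request:
play_rows:
  increments:
    - [5,11,0,0,0.6]
    - [14,29,0,0,0.6]
    - [18,35,0,0,0.6]
    - [18,35,0,0,0.6]
    - [18,35,0,0,0.6]
    - [18,35,0,0,0.6]
    - [18,35,0,0,0.6]
    - [18,35,0,0,0.6]
    - [14,28,0,0,0.6]
    - [6,13.5,0,0,0.6]
    - [10,0,0,0,0.6]
    - [8.5,0,0,0,0.6]
    - [0,0,0,0,0.6]
    - [0,0,0,0,0.6]

```text
time_s: 49.75
ee_pos: [583.7, -4.4, 172.4]
ee_rot: [180.0, -0.0, -178.0]
force: [0.2, -0.1, -2.1]
gripper_width: 46.0
```

```bash
python3 look.py side s22 270 80 200 200 3
```

```text
49.8 [583.6  -4.2 172.4] [ 0.6 -0.4 -1.3] 45.52677284303217
```

View pics/s22.png

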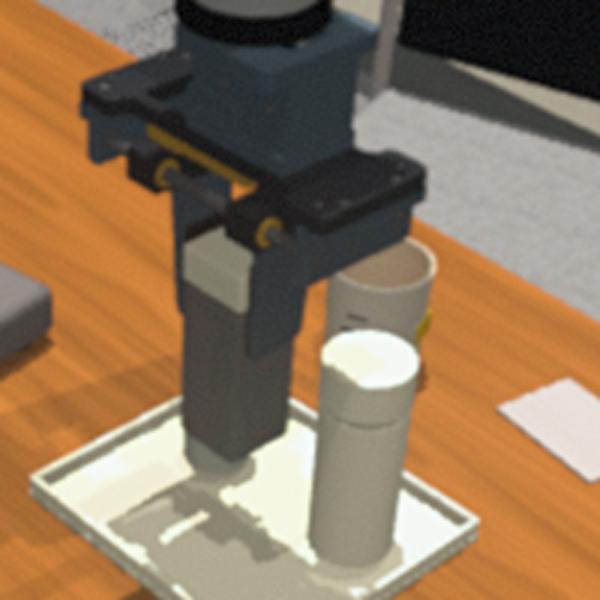

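Request:
play_rows:
  increments:
    - [0,1,-15,0,0.6]
    - [0,0,-25,0,0.6]
    - [0,0,-20,0,0.6]
    - [0,0,-10,0,0.6]
    - [0,0,-5,0,0.6]
    - [0,0,-1,0,0.6]
    - [0,0,0,0,0.6]
    - [0,0,0,0,0.6]

```text
time_s: 50.8
ee_pos: [584.3, -2.6, 97.1]
ee_rot: [180.0, 0.1, -177.9]
force: [-0.3, -0.1, -2.5]
gripper_width: 46.0
```

Lower the last 3.5 mm, release gently, rise, and move clear.

Request:
play_rows:
  increments:
    - [0,0,-2,0,0.6]
    - [0,0,-1,0,0.6]
    - [0,0,-0.5,0,0.6]
    - [0,0,0,0,0.6]
    - [0,0,0,0,0.45]
    - [0,0,0,0,0.38]
    - [0,0,0,0,0.25]
    - [0,0,0,0,0.25]
    - [0,0,10,0,0.25]
    - [0,0,30,0,0.25]
    - [0,0,35,0,0.25]
    - [0,0,30,0,0.25]
    - [-10,-20,0,0,0.25]
    - [-20,-40,0,0,0.25]
    - [-20,-45,0,0,0.25]
    - [-20,-45,0,0,0.25]
    - [-20,-45,0,0,0.25]
    - [-10,-30,0,0,0.25]
    - [0,0,0,0,0.25]
    - [0,0,0,0,0.25]

```text
time_s: 53.3
ee_pos: [483.2, -227.3, 197.3]
ee_rot: [179.9, -0.1, -177.9]
force: [0.8, -0.1, -0.0]
gripper_width: 68.5
```

Run:
```python
from h import *
for n in C:
    a=env.grab_frame(n)[:,:,::-1]; cv2.imwrite(f"pics/{n}23.png",a)
s=env.state(); print(s["time_s"],s["ee_pos"])
a=cv2.imread("pics/side23.png"); cv2.imwrite("pics/s23z.png",cv2.resize(a[160:310,270:440],None,fx=4,fy=4,interpolation=cv2.INTER_CUBIC))
a=cv2.imread("pics/top23.png"); cv2.imwrite("pics/t23z.png",cv2.resize(a[160:280,260:400],None,fx=5.6,fy=5,interpolation=cv2.INTER_CUBIC))
```

```text
53.4 [ 483.87685515 -226.76466888  197.60222454]
```

View pics/s23z.png

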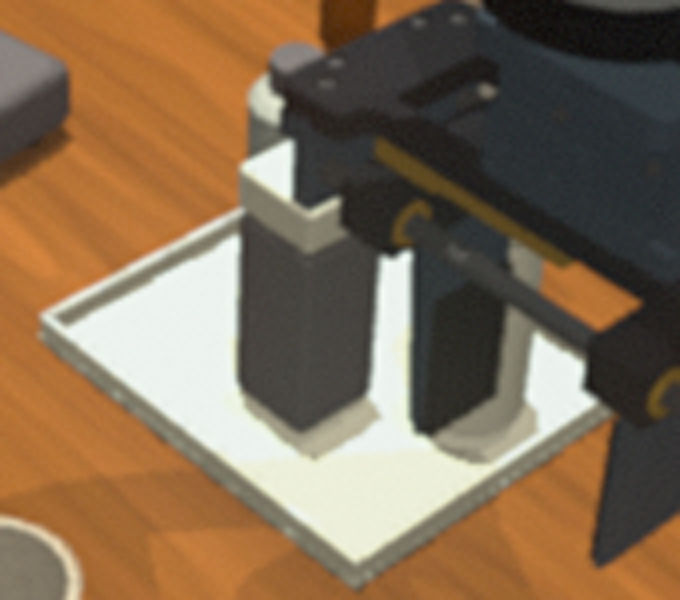

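View pics/t23z.png

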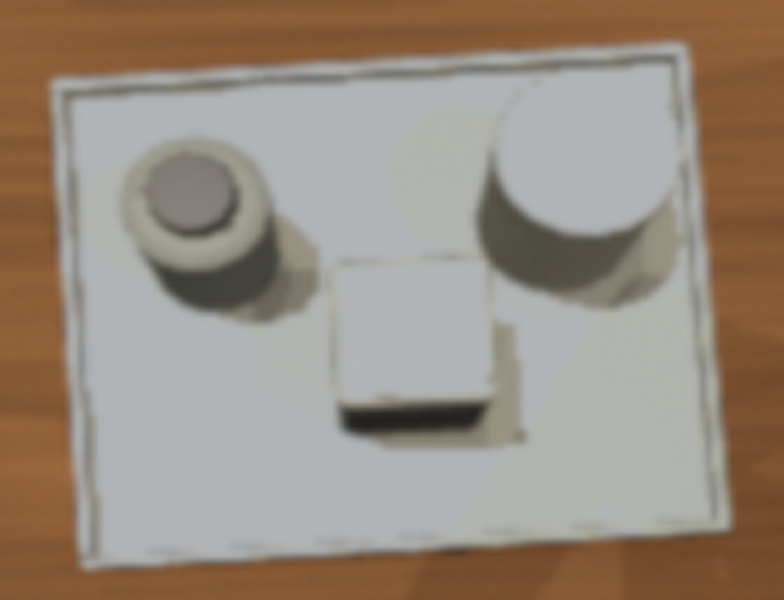

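View pics/top23.png

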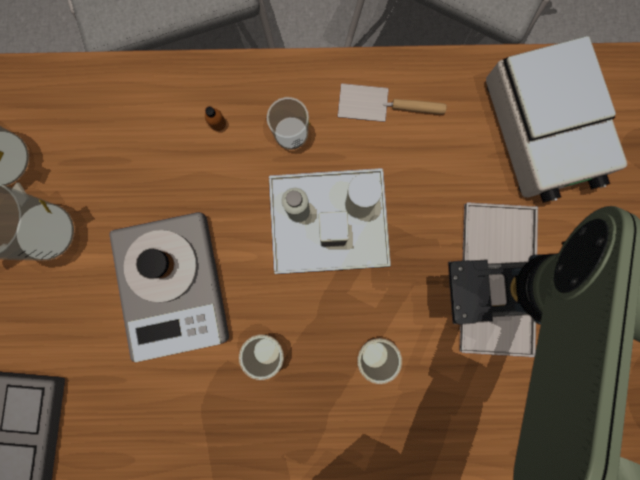

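Run:
```python
from h import *
a=cv2.imread("pics/top23.png"); m=(a[230:300,125:195].max(2)<70).astype(np.uint8)
k,l,s,c=cv2.connectedComponentsWithStats(m); i=1+s[1:,4].argmax(); print(s[i],c[i])
print(ray("top",c[i]+[125,230],107), ray("top",(158.8,265.4),61))
a=cv2.imread("pics/side23.png"); cv2.imwrite("pics/s23p.png",cv2.resize(a[140:240,140:300],None,fx=5,fy=5,interpolation=cv2.INTER_CUBIC))
```

```text
[ 12  19  37  29 870] [29.85057471 33.64597701]
[530.31132759 288.67243838 107.        ] [529.58036032 298.39392305  61.        ]
```

View pics/s23p.png

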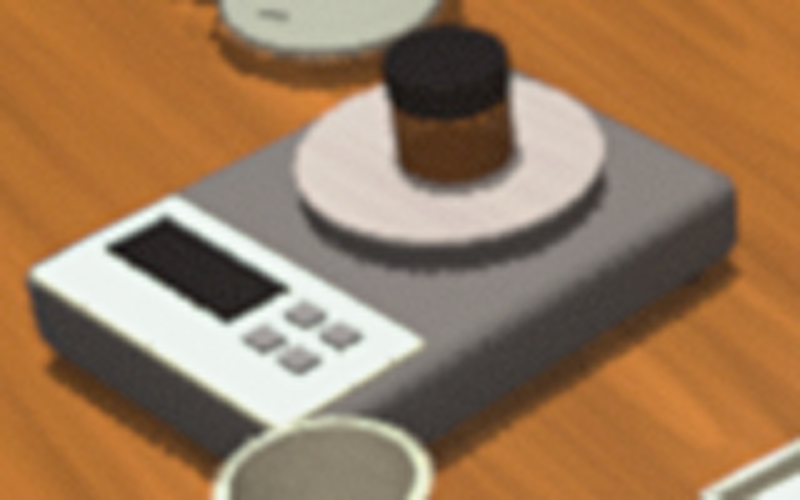

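Run:
```python
from workcell import env
print(env.job_done()); print(env.state()["time_s"])
```

```text
the job is handed in; nothing more can be done
None
the job is handed in; nothing more can be done
```

I handed the job in at about 53 s of the 134 s allowed; no verdict came back. I stood the square can, round can and flask in the steel side tray and set the jar on the balance pan. Then I put the three containers back in the white tray in the order round, flask, square.

The last pictures before handing in showed:
- **Containers:** all three stood upright. Compared with the first pictures, the flask and round can were within about 2 mm of where they started, and the square can within about 3–4 mm (limit 15 mm).
- **Jar:** it stood upright on the pan, about 3 mm off centre in the side view and about 6 mm in the top view (limit 20 mm). The jar mask in the top view also took in part of the jar's side wall; taken as it stood, it read about 10 mm off.
- **Cups and beaker:** they looked unmoved in the final top picture compared with the first one. I checked this by eye only.
- **Arm:** it was clear of everything, above the empty side tray.

The two cameras disagreed by about 4–8 mm in y throughout. I relied mostly on the side view, whose prediction of the fingertip positions was within about 1–2 pixels, and otherwise used values between the two.

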